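# Put the barista's tools back on their places

## Task

Take the pile of espresso tools apart and put each tool, upright as it stands now, fully down inside its own place: the tamper in the well of the round wooden stand, the dosing cup (still mouth down) inside the rim of the round black-rimmed coaster, the leveller in the well of the square wooden stand, and the scale flat and lengthwise inside the rim of the oblong black-rimmed mat where the leveller stands at first. Set things down gently rather than dropping them, tip nothing over, and leave the small glass and the white coffee cup where they stand.

Things in the scene. Friction and masses are not known exactly. Their poses are not given: they have to be found in the camera images.
- tamper: Coffee tamper standing upright: steel disc base 50 mm in diameter and 20 mm high, thin steel neck 20 mm in diameter (20 to 34 mm up), upright wooden handle 30 mm in diameter from 34 to 80 mm up; 85 mm tall in all, about 0.3 kg. Starts on top of the pile, on the upturned dosing cup. Origin at the centre of its underside, z up along the handle; it is round about z.
- cup: Steel dosing cup standing mouth down, closed end up: flange 62 mm in diameter and 7 mm high at the bottom, above it a body 54 mm in diameter (slightly flared up to 14 mm) up to the flat top at 50 mm; about 0.16 kg. Starts on the middle of the scale, under the tamper. Origin at the centre of its underside (the flange side), z up; round about z.
- scale: Flat oblong pocket scale, black with a steel weighing plate and a small blank display at one end: 130 mm (x) by 64 mm (y) by 24 mm high, about 0.22 kg. Bottom of the pile, lies on the counter. Origin at the centre of its underside, x along its length (display at +x), z up.
- leveller: Coffee leveller, a squat dark steel puck: foot 52 mm in diameter and 10 mm high, above it 58 mm in diameter up to 32 mm; about 0.28 kg. Stands alone at the start on the oblong black-rimmed mat, which is the scale's place. Origin at the centre of its underside, z up; round about z.
- round_stand: Place of the tamper: fixed round dark wooden stand, 92 mm in diameter and 14 mm high, with a round well 72 mm in diameter whose floor is 8 mm above the counter. Origin at the centre of its underside on the counter.
- coaster: Place of the dosing cup: fixed low round rubber coaster with a black rim and a grey floor, 100 mm in diameter, floor 3 mm above the counter, with a rim 7 mm high; 84 mm across inside the rim. Origin at the centre of its underside on the counter.
- square_stand: Place of the leveller: fixed square dark wooden stand, 100 by 100 mm and 14 mm high, with a round well 79 mm in diameter whose floor is 8 mm above the counter. Origin at the centre of its underside on the counter.
- mat: Place of the scale: fixed oblong rubber mat with a black rim and a grey floor, 170 mm (x) by 104 mm (y), floor 3 mm above the counter, with a rim 7 mm high all round; 154 by 88 mm inside the rim. Origin at the centre of its underside on the counter, x along its length. The scale may lie either way round on it.
- glass: Bystander to leave alone: small empty espresso glass, 48 mm in diameter, 65 mm high. Origin at the centre of its underside.
- mug: Bystander to leave alone: white espresso cup with a handle, 62 mm in diameter, 55 mm high, handle at its +y side reaching about 25 mm further. Origin at the centre of its underside.
Mind the look-alikes: they are no part of the job. Leave any orange look-alike of the scale alone.

How it is judged:
At the end, for the whole second after the job is handed in: Tamper on the floor of the round stand's well (within 12 mm of centre), dosing cup mouth down on the coaster (13 mm), leveller in the square stand's well (16 mm), scale flat on the mat (19 mm, 0.25 rad, either way round); each within 3 mm of its floor, upright within 0.08 rad, at rest (horizontal distance between tamper and round_stand below 0.012 m and z of tamper in the frame of round_stand between 0.005 and 0.011 m and angle between each of tamper, cup, leveller, scale's own z axis and vertical below 0.08 rad and linear speed of each of tamper, cup, leveller, scale below 0.02 m/s and horizontal distance between cup and coaster below 0.013 m and z of cup in the frame of coaster between 0 and 0.006 m and horizontal distance between leveller and square_stand below 0.016 m and z of leveller in the frame of square_stand between 0.005 and 0.011 m and horizontal distance between scale and mat below 0.019 m and z of scale in the frame of mat between 0 and 0.006 m and angle between the x axis of scale and the x axis of mat, either way round below 0.25 rad); the robot touches nothing.
It fails at once if the tamper, dosing cup, leveller, scale, glass or white cup is tipped over (angle between any of tamper, cup, leveller, scale, glass, mug's own z axis and vertical above 0.8 rad).
It fails at once if the glass or the white coffee cup is moved more than 40 mm (distance of any of glass, mug from where it was at the start of the episode above 0.04 m).
It fails at once if a tool is dropped into its place (faster than 0.6 m/s just above it) instead of set down ((horizontal distance between tamper and round_stand below 0.05 m and z of tamper in the frame of round_stand below 0.03 m and linear speed of tamper above 0.6 m/s) or (horizontal distance between cup and coaster below 0.05 m and z of cup in the frame of coaster below 0.03 m and linear speed of cup above 0.6 m/s) or (horizontal distance between leveller and square_stand below 0.05 m and z of leveller in the frame of square_stand below 0.03 m and linear speed of leveller above 0.6 m/s) or (horizontal distance between scale and mat below 0.05 m and z of scale in the frame of mat below 0.03 m and linear speed of scale above 0.6 m/s)).
It also fails if it takes over 125 s, if anything falls off the work surface, if the arm or the gripper's body presses on something with over 40 N, if the wrist force passes 120 N, or if a joint passes its speed limit or range.

## Robot

A 6-joint arm with a two-finger parallel gripper is mounted at the origin on the work surface. World frame = base frame: x ahead of the robot, y to its left, z up, the work surface at z = 0. Lengths are in m, angles in rad, forces in N, time in s.
With the tool pointing down it reaches from about 0.375 to 0.9 m from the base axis. Payload 3.1 kg.
Tool frame: the origin (TCP) lies on the centre line of the jaws, within the pads' length; the fingertips stand 22 mm ahead of it and the grasp point (between the pads) lies 3 mm ahead of it; z points along the fingers, x is the direction in which the jaws open and shut, and the axes are right-handed (so a half turn about z gives the same grasp; the last joint's range is limited). The gripper opens to 87 mm and grips with 3 to 60 N. Pads are 19 mm wide; open, the fingers measure 117 mm over their backs; the gripper's body (75 mm by 190 mm) begins 51 mm behind the grasp point.
Start: joints at [1.036, 0.527, 1.433, -0, 1.181, -0.178], TCP at [0.218, 0.586, 0.245] pointing down, gripper open.
Joint ranges: [-3.08, 3.08], [-0.75, 2.2], [0.22, 2.44], [-1.43, 4.57], [0, 2.65], [-2.85, 2.85]. Speed limits (rad/s): [2.79, 2.79, 3.14, 3.14, 3.14, 3.14].

## Interface

Orientations are given as a unit quaternion [x, y, z, w].
In Python, from rig import robot, camera, order gives the robot as it stands.
- The arm moves only by the shell command python3 -m pendant 'ROWS' [OPENING] [FORCE]. ROWS is JSON, a list of rows, each a list of 2 entries, a list of its own where there are three numbers: the shift along the tool's x, y, z in mm, then the turn about the tool's z in degrees. A call has 1 to 8 rows; each row shifts and turns the commanded pose from where the row before left it, along the tool's axes as they then stand; what a row does not reach is not made up. A row lasts 1/8 s, in which the tool goes at most 62.5 mm and 10.7 degrees, less where a joint would pass 70% of its speed; a pose out of reach is approached as far as the arm can. A call with a gripper value outside its range is refused whole. OPENING is the finger opening in mm, from 0 to 87, set as the call begins (- or left out, the last holds). The fingers move at their own pace and stop on an object; FORCE is the grip in N (left out, the last holds). Time passes only in rows, so rows that do not move let the fingers close. It gives the time, the measured TCP pose, the force and the opening at its end, in the units of the state.
- robot.get_obs(): the state, without advancing time (a new reading comes with each control period).
- camera(name): name is "scene" or "top" or "wrist"; returns a dict with "pixels" (400x640x3 uint8, blue, green, red), "mtx" (3x3 intrinsics, pixels), "R" (3x3) and "t" (3): a world point X has camera coordinates R X + t. Camera axes: x right, y down, z forward; pixel columns grow to the right and rows downward; lengths in m; the calibration is good to about 2 mm. A picture is of the moment at which its call begins. There is no depth.
- order.hand_in(): hands the job in, once; it reports no verdict.
The state is a dict: "time": time; "q": joint angles; "joint_velocities": joint speeds; "joint_torque": joint torques, N m; "position": TCP position; "tool_rot": TCP orientation; "ft_force": force on the tool from outside, world axes, zero at the start; "moment": the same for the moment, N m; "grip_width": finger opening in m.
Only numpy, scipy, OpenCV 4.12 (cv2) and the standard library are available. Lean on these libraries where they do the work, as an engineer would, in place of code of your own. Each camera call takes 0.05 s, during which the arm holds its last target. There are 200 camera calls.

## Working session

There is one attempt and no reset: what is moved stays moved. The work goes in short steps, Python scripts to look and compute and a shell command to move; the robot and the scene stay as the last step left them, time stands still between calls to the robot, and variables do not carry over. Pictures are saved under pics/ and viewed, about 12 in all and at most 16, crops included, and the job is handed in when it is done.

```bash
mkdir -p pics; ls; cat > h.py <<'E'
import numpy as np, cv2
from rig import robot, camera, order
def snap(n,f):
    c=camera(n); cv2.imwrite(f'pics/{f}.png',c['pixels']); np.savez(f'pics/{f}.npz',**{k:np.array(c[k]) for k in('mtx','R','t')}); return c
def ray(f,u,v,z):
    c=np.load(f'pics/{f}.npz'); d=c['R'].T@np.linalg.solve(c['mtx'],[u,v,1]); o=-c['R'].T@c['t']
    return o+d*(z-o[2])/d[2]
def proj(f,X):
    c=np.load(f'pics/{f}.npz'); p=c['mtx']@(c['R']@np.array(X)+c['t']); return p[:2]/p[2]
def crop(f,g,x0,y0,w,h,s):
    im=cv2.imread(f'pics/{f}.png')[y0:y0+h,x0:x0+w]; cv2.imwrite(f'pics/{g}.png',cv2.resize(im,None,fx=s,fy=s,interpolation=cv2.INTER_CUBIC))
E
python3 - <<'E'
from h import *
for n in('top','scene'):
    c=snap(n,n+'0'); print(n,c['R'],c['t'],-np.array(c['R']).T@c['t'],c['mtx'])
o=robot.get_obs(); print(o)
E
```

```text
pics
top [[-0.01257921 -0.99958801  0.0257987 ]
 [-0.98482772  0.00791931 -0.1733541 ]
 [ 0.17307837 -0.02758794 -0.9845216 ]] [0.05549391 0.50973679 1.25414571] [0.2856355  0.08603357 1.32166684] [[508.66849907   0.         316.77831702]
 [  0.         508.66849907 200.30863319]
 [  0.           0.           1.        ]]
scene [[-0.52117505  0.85339345 -0.00980682]
 [ 0.5258525   0.31204996 -0.79126732]
 [-0.67220214 -0.41754573 -0.61139173]] [ 0.20575569 -0.21544009  1.38978744] [1.15474253 0.47193732 0.68125166] [[371.31013355   0.         322.35793912]
 [  0.         371.31013355 195.38300111]
 [  0.           0.           1.        ]]
{'time': 0.1, 'q': array([ 1.03551204e+00,  5.28363148e-01,  1.43375431e+00, -4.10938041e-07,
        1.18138822e+00, -1.78521261e-01]), 'joint_velocities': array([ 0.00114293, -0.00325922, -0.00259846, -0.0008787 ,  0.00064242,
       -0.00109455]), 'joint_torque': array([ 1.67846479e-04, -4.40981448e+01, -1.77150321e+01,  6.34747767e-02,
        5.33889444e-02, -2.96013786e-05]), 'position': array([0.21794919, 0.58512367, 0.24368194]), 'tool_rot': array([ 8.21353011e-01,  5.70419421e-01, -8.69954507e-04,  3.97605158e-04]), 'ft_force': array([ 0.41785601,  1.06951812, -0.71643905]), 'moment': array([ 0.01566994,  0.00088787, -0.06248804]), 'grip_width': 0.08692010275565383}
```

View pics/top0.png

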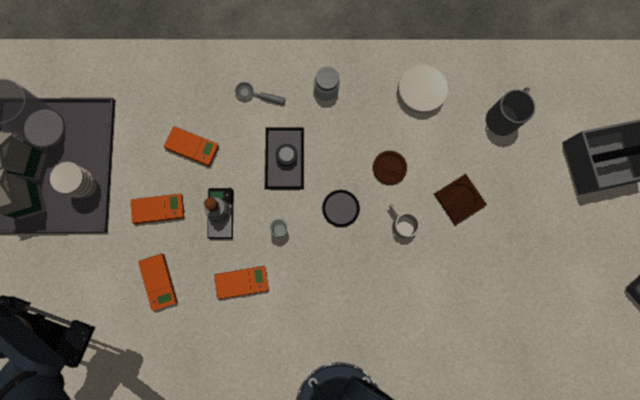

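View pics/scene0.png

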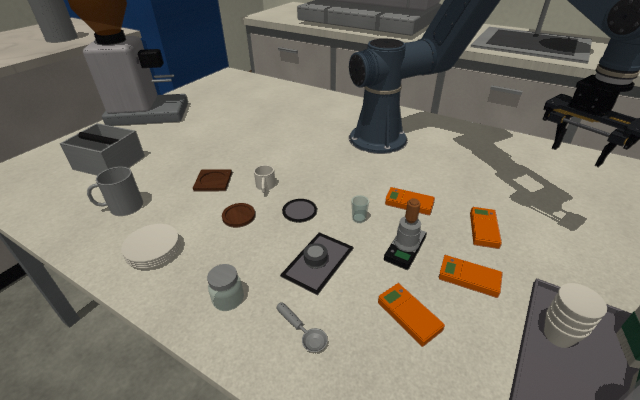

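The top view shows the pile at about (219,213) with the tamper handle at (211,204). The leveller is on the mat at (287,156), the coaster at (341,208), the round stand at (390,167) and the square stand at (461,199). The glass is at (279,230) and the mug at (404,225).

Candidates for the scale: four orange look-alikes at (191,147), (158,209), (158,281) and (242,282), and the black one under the pile at (220,213). By the description it is the black one. The jar at (327,83) could pass for the leveller, but the puck on the mat is the right one. I'll check this in a close crop.

```bash
python3 - <<'E'
from h import *
crop('top0','c1',195,120,160,125,5)
crop('top0','c2',315,140,180,110,4.4)
crop('scene0','c3',360,180,100,100,6)
E
```

```text
(no output)
```

View pics/c1.png

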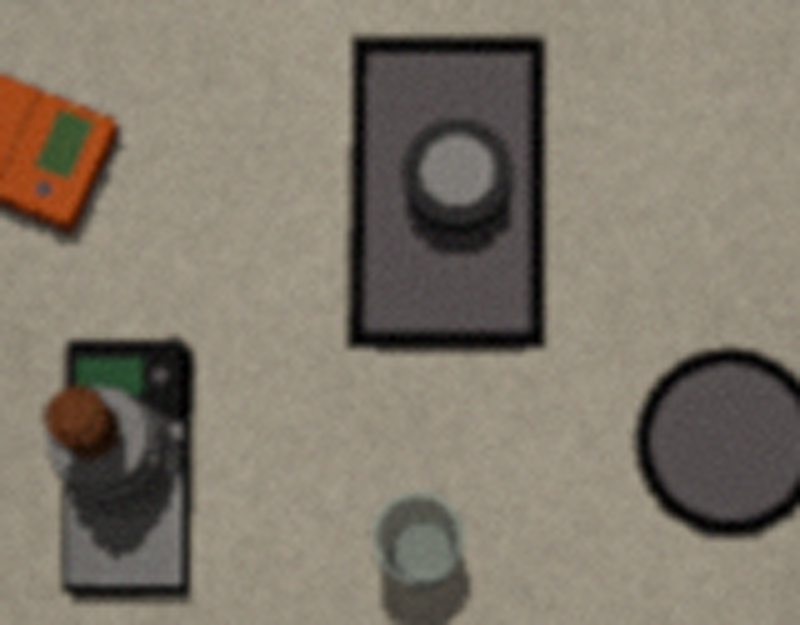

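View pics/c2.png

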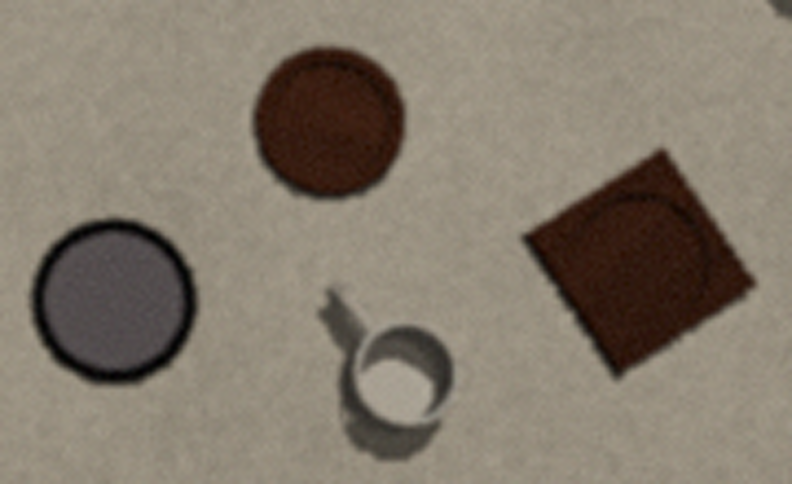

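View pics/c3.png

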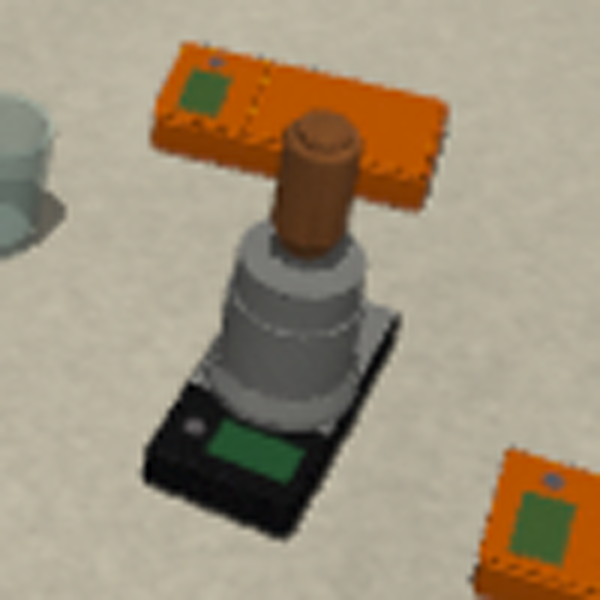

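Crop check: c1 shows the black scale with its display at the top, at crop corners (68,343), (190,343), (188,596), (62,593). It carries the mouth-down cup and the tamper, whose handle top is at (80,415). The leveller is off centre on the mat at (457,172). c2 shows the coaster at (115,301), the round stand at (329,122) and the square stand. The choices hold.

```bash
cat >> h.py <<'E'
def up(x0,y0,s,u,v): return x0+(u+.5)/s-.5, y0+(v+.5)/s-.5
E
python3 - <<'E'
from h import *
np.set_printoptions(precision=4,suppress=True)
a=lambda u,v,z:ray('top0',*up(195,120,5,u,v),z)
b=lambda u,v,z:ray('top0',*up(315,140,4.4,u,v),z)
s=lambda u,v,z:ray('scene0',*up(360,180,6,u,v),z)
print('handle top',a(80,413,.157),s(322,132,.157))
print('lev',a(457,172,.035))
sc=[a(*p,.024) for p in((68,343),(190,343),(188,593),(62,591))]
print('scale',np.mean(sc,0),sc, [np.linalg.norm(sc[i]-sc[i-1]) for i in range(4)])
m=[a(*p,.007) for p in((354,38),(545,38),(543,346),(350,346))]
print('mat',np.mean(m,0),m,[np.linalg.norm(m[i]-m[i-1]) for i in range(4)])
print('coaster',a(730,442,.007),b(115,301,.007))
print('round',b(330,121,.014), np.linalg.norm(b(253,121,.014)-b(406,121,.014)))
q=[b(*p,.014) for p in((663,150),(523,238),(618,376),(756,284))]
print('sq',np.mean(q,0),[np.linalg.norm(q[i]-q[i-1]) for i in range(4)],np.degrees(np.arctan2(*(q[0]-q[1])[1::-1])))
print('mug',b(404,375,.055),'glass',a(418,535,.065))
from scipy.spatial.transform import Rotation as R
print(R.from_quat(robot.get_obs()['tool_rot']).as_matrix())
E
```

```text
handle top [0.4879 0.299  0.157 ] [0.4934 0.3018 0.157 ]
lev [0.635  0.1287 0.035 ]
scale [0.483  0.2986 0.024 ] [array([0.5478, 0.3303, 0.024 ]), array([0.5474, 0.2674, 0.024 ]), array([0.4175, 0.2664, 0.024 ]), array([0.4192, 0.3302, 0.024 ])] [np.float64(0.12865584424593418), np.float64(0.06288510117618978), np.float64(0.1298527981924549), np.float64(0.06388584796118807)]
mat [0.6326 0.1344 0.007 ] [array([0.7172, 0.1847, 0.007 ]), array([0.7168, 0.0822, 0.007 ]), array([0.5478, 0.0846, 0.007 ]), array([0.5486, 0.186 , 0.007 ])] [np.float64(0.16867426551403805), np.float64(0.10257256157650882), np.float64(0.16901858649496843), np.float64(0.10142650981170681)]
coaster [ 0.4958 -0.013   0.007 ] [ 0.4957 -0.0134  0.007 ]
round [ 0.6033 -0.1449  0.014 ] 0.0925862789160193
sq [ 0.5159 -0.3279  0.014 ] [np.float64(0.09685232452680137), np.float64(0.10283413565608854), np.float64(0.09862421746764698), np.float64(0.10223006100177151)] -58.725890812228684
mug [ 0.4437 -0.1746  0.055 ] glass [0.4411 0.1474 0.065 ]
[[ 0.3492  0.937  -0.001 ]
 [ 0.937  -0.3492 -0.0016]
 [-0.0019 -0.0003 -1.    ]]
```

```bash
python3 -m pendant '[[[0,0,0],-10.2],[[0,0,0],-10.2],[[-47,45,0],0],[[-47,45,0],0],[[-47,45,0],0],[[-47,45,0],0],[[-47,45,0],0],[[-47,45,0],0]]' 60 20; python3 -m pendant '[[[0,0,0],0],[[0,0,0],0]]'
python3 - <<'E'
from h import *
c=snap('wrist','w1'); print(robot.get_obs()['position'],c['R'],-np.array(c['R']).T@c['t'])
E
```

```text
time: 1.1
position: [0.4784, 0.3129, 0.2442]
tool_rot: [0.707, 0.707, -0.0, -0.0]
ft_force: [-0.3, -0.2, -0.5]
grip_width: 0.0601
time: 1.35
position: [0.4769, 0.3143, 0.244]
tool_rot: [0.708, 0.706, -0.001, -0.001]
ft_force: [0.0, 0.6, -0.1]
grip_width: 0.0601
[0.47634824 0.3149422  0.24413423] [[ 1.08710068e-03  9.99999132e-01 -7.45039232e-04]
 [ 9.69781005e-01 -8.72479030e-04  2.43975493e-01]
 [ 2.43974632e-01 -9.87750819e-04 -9.69781111e-01]] [0.41037365 0.3149507  0.38429421]
```

View pics/w1.png

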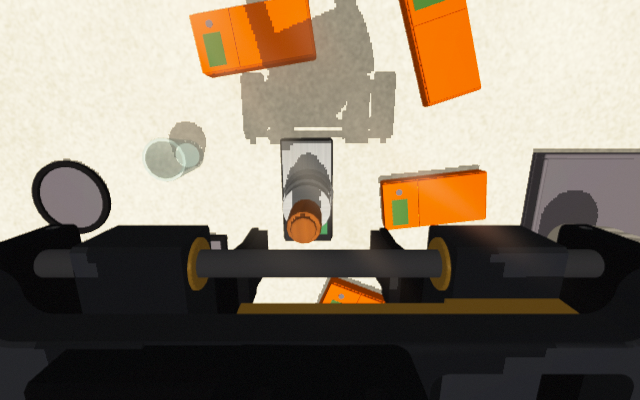

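The wrist view shows the tamper handle top at about (305,222), between the fingers. The scale's top edges run from (281,140) to (332,140).

```bash
python3 - <<'E'
from h import *
print(ray('w1',305,217,.158), ray('w1',306,140,.024),ray('w1',281,140,.024),ray('w1',333,140,.024))
for z in (.159,.154,.074): print(proj('w1',[.49,.300,z]))
E
```

```text
[0.47897748 0.30377542 0.158     ] [0.42345027 0.29954472 0.024     ] [0.42341857 0.26963218 0.024     ] [0.42348452 0.3318461  0.024     ]
[300.43596105 230.44531986]
[300.80408322 228.41348811]
[305.17849727 204.26913088]
```

```bash
python3 -m pendant '[[[-13,10,0],0],[[0,0,30],0],[[0,0,30],0],[[0,0,25],0],[[0,0,15],0],[[0,0,10],0],[[0,0,0],0],[[0,0,0],0]]' 60 20; python3 - <<'E'
from h import *
snap('scene','s1'); crop('s1','s1c',360,130,140,140,5)
E
```

```text
time: 2.4
position: [0.4879, 0.3018, 0.1353]
tool_rot: [0.707, 0.707, 0.001, 0.0]
ft_force: [-0.1, -0.1, 1.1]
grip_width: 0.0602
```

View pics/s1c.png

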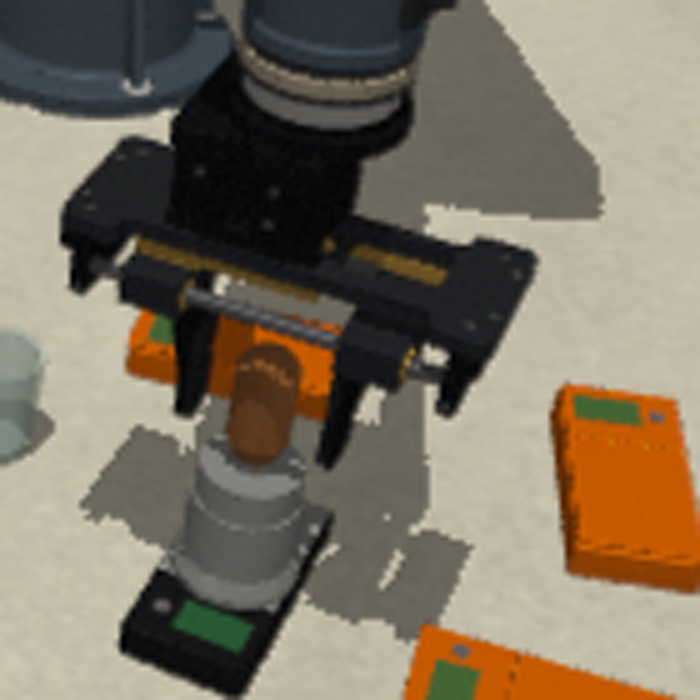

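The handle at crop (262,400) stands between the two fingers, at (195,350) and (345,390), so I'll close and lift.

```bash
python3 -m pendant '[[[0,0,0],0],[[0,0,0],0],[[0,0,0],0],[[0,0,0],0],[[0,0,-5],0],[[0,0,-15],0],[[0,0,-20],0],[[0,0,-20],0]]' 20 25;  python3 - <<'E'
from h import *
snap('scene','s2'); crop('s2','s2c',360,120,140,140,5)
E
```

```text
time: 3.45
position: [0.4873, 0.3015, 0.1958]
tool_rot: [0.707, 0.707, 0.0, 0.0]
ft_force: [0.7, 0.1, -3.1]
grip_width: 0.0293
```

View pics/s2c.png

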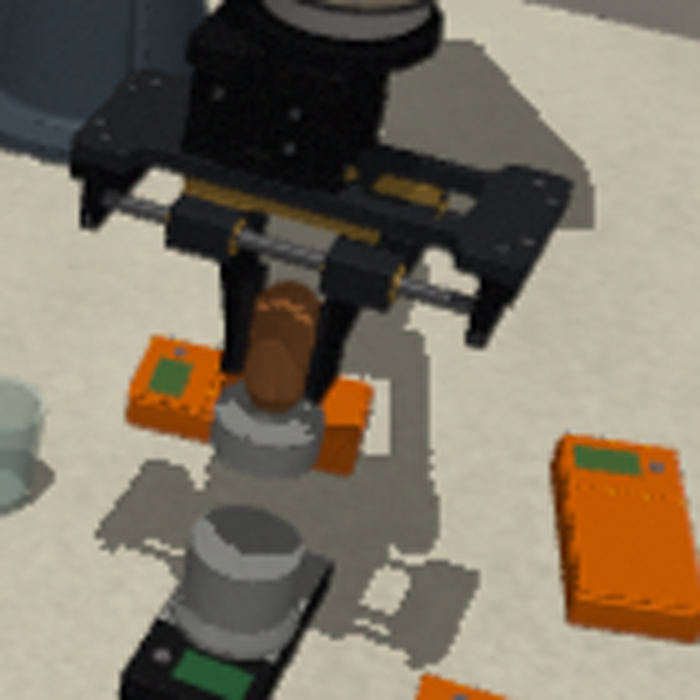

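Tamper lifted cleanly. The cup, with its top at crop (248,537), stays on the scale. Next I'll work out the in-hand offset and the cup position.

```bash
python3 - <<'E'
from h import *
f='s2'
P=lambda u,v:up(360,120,5,u,v)
for x in (.484,.487,.490,.493,.496):
    for z in(.2175,.1545,.1345):
        p=proj(f,[x,.3015,z]); print(x,z,((p-[360,120])+.5)*5-.5,end=' ')
    print()
print('cup',ray(f,*P(248,537),.074))
E
```

```text
0.484 0.2175 [294.70195722 289.16100375] 0.484 0.1545 [274.11581014 402.89970011] 0.484 0.1345 [267.96780654 436.86748982] 
0.487 0.2175 [292.29646227 292.58056954] 0.487 0.1545 [271.77104603 406.43523236] 0.487 0.1345 [265.64209105 440.43259912] 
0.49 0.2175 [289.87886328 296.017342  ] 0.49 0.1545 [269.41502446 409.98773909] 0.49 0.1345 [263.30536974 444.01457934] 
0.493 0.2175 [287.44906867 299.47145131] 0.493 0.1545 [267.04766414 413.55734285] 0.493 0.1345 [260.9575643  447.61355051] 
0.496 0.2175 [285.00698593 302.94302899] 0.496 0.1545 [264.66888303 417.14416734] 0.496 0.1345 [258.59859569 451.2296338 ] 
cup [0.48663146 0.30129547 0.074     ]
```

```bash
python3 -m pendant '[[[-20,8,0],0],[[-40,14,0],0],[[-50,14,0],0],[[-50,14,0],0],[[-50,14,0],0],[[-50,14,0],0],[[-50,14,0],0],[[-40,10,0],0]]'; python3 -m pendant '[[[-50,8,0],0],[[-35,4,0],0],[[0,0,0],0],[[0,0,0],0]]'
```

```text
time: 4.5
position: [0.5896, -0.0508, 0.1948]
tool_rot: [0.708, 0.706, 0.0, 0.0]
ft_force: [0.5, 0.2, -2.6]
grip_width: 0.0291
time: 5.0
position: [0.6004, -0.133, 0.1944]
tool_rot: [0.708, 0.707, -0.0, -0.001]
ft_force: [0.3, 0.2, -3.4]
grip_width: 0.0299
```

```bash
python3 -m pendant '[[[-12,0,0],0],[[0,0,20],0],[[0,0,30],0],[[0,0,30],0],[[0,0,20],0],[[0,0,10],0],[[0,0,0],0],[[0,0,0],0]]'; python3 - <<'E'
from h import *
snap('top','t1'); crop('t1','t1c',310,100,180,150,4.4); print(robot.get_obs()['position'])
E
```

```text
time: 6.0
position: [0.6019, -0.1457, 0.0856]
tool_rot: [0.707, 0.707, 0.0, 0.001]
ft_force: [0.0, 0.0, -3.0]
grip_width: 0.0296
[ 0.60185959 -0.14578847  0.08566541]
```

View pics/t1c.png

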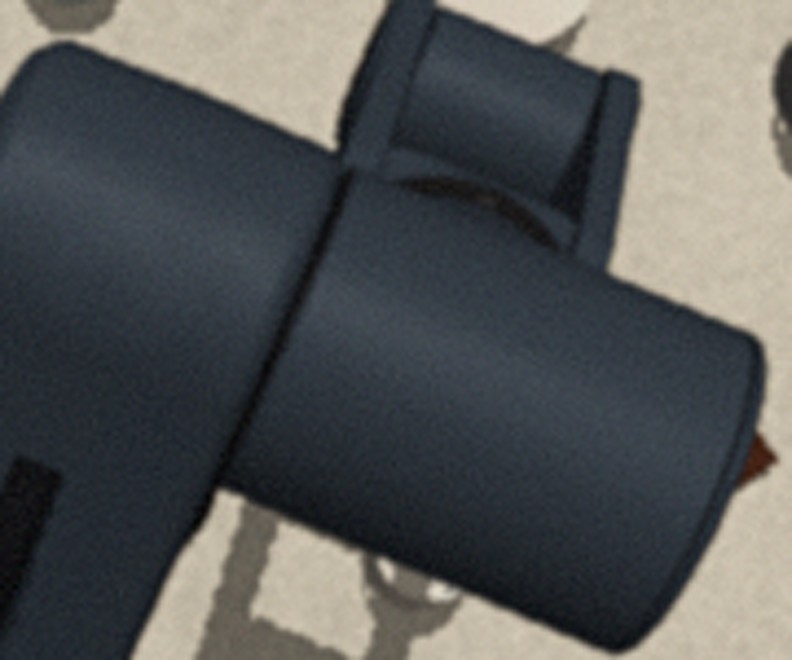

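The arm hides the stand from the top camera, so I'll lower slowly and watch the force.

```bash
python3 -m pendant '[[[0,0,8],0],[[0,0,4],0],[[0,0,2],0],[[0,0,0],0]]'; python3 -m pendant '[[[0,0,1],0],[[0,0,1],0],[[0,0,0],0]]'; python3 - <<'E'
from h import *
snap('scene','s3'); crop('s3','s3c',190,150,110,110,5)
E
```

```text
time: 6.55
position: [0.6009, -0.1455, 0.0703]
tool_rot: [0.707, 0.707, -0.0, -0.0]
ft_force: [0.2, 0.1, -3.8]
grip_width: 0.0291
time: 6.92
position: [0.6011, -0.1456, 0.0687]
tool_rot: [0.707, 0.707, 0.0, 0.0]
ft_force: [0.9, -0.5, -3.2]
grip_width: 0.0295
```

View pics/s3c.png

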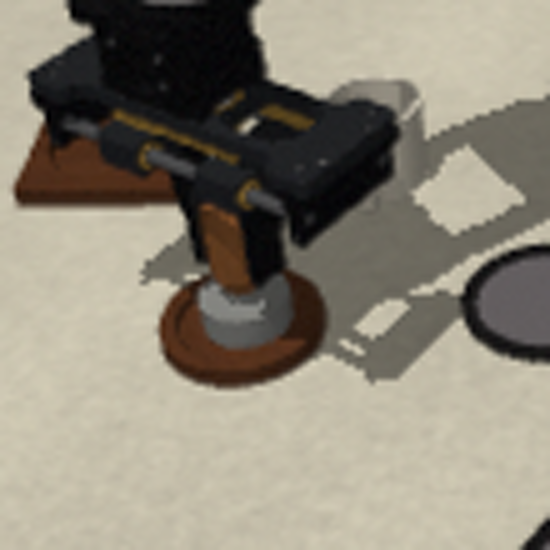

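The tamper base at (246,320) is inside the well of the round stand, centred at about (243,325). I'll lower until contact and release.

```bash
python3 -m pendant '[[[0,0,1],0],[[0,0,0],0]]'; python3 -m pendant '[[[0,0,1],0],[[0,0,0],0]]';
```

```text
time: 7.22
position: [0.6012, -0.1456, 0.0686]
tool_rot: [0.707, 0.707, 0.0, 0.0]
ft_force: [-1.6, 0.8, 5.4]
grip_width: 0.0293
time: 7.48
position: [0.6012, -0.1456, 0.0686]
tool_rot: [0.707, 0.707, 0.0, 0.0]
ft_force: [-3.4, 1.8, 11.1]
grip_width: 0.0295
```

```bash
python3 -m pendant '[[[0,0,-1],0],[[0,0,0],0],[[0,0,0],0],[[0,0,0],0],[[0,0,-30],0],[[0,0,-40],0],[[0,0,-40],0],[[0,0,0],0]]' 60; python3 -m pendant '[[[20,-8,0],0],[[40,-12,0],0],[[55,-14,0],0],[[55,-14,0],0],[[55,-14,0],0],[[55,-14,0],0],[[55,-14,0],0],[[50,-14,0],0]]' 80;python3 -m pendant '[[[40,-8,0],0],[[20,0,0],0],[[0,0,0],0],[[0,0,0],0]]'
```

```text
time: 8.48
position: [0.6034, -0.1465, 0.1811]
tool_rot: [0.707, 0.707, 0.001, 0.004]
ft_force: [0.5, -0.3, 0.4]
grip_width: 0.0597
time: 9.48
position: [0.4939, 0.2418, 0.1757]
tool_rot: [0.707, 0.707, -0.002, -0.001]
ft_force: [1.1, -1.1, 0.4]
grip_width: 0.08
time: 9.98
position: [0.4893, 0.2983, 0.177]
tool_rot: [0.708, 0.707, -0.001, -0.0]
ft_force: [0.9, -1.0, -0.3]
grip_width: 0.0801
```

```bash
python3 -m pendant '[[[3,-2,0],0],[[0,0,25],0],[[0,0,35],0],[[0,0,30],0],[[0,0,16],0],[[0,0,10],0],[[0,0,0],0],[[0,0,0],0]]'; python3 - <<'E'
from h import *
print(robot.get_obs()['position'])
E
python3 -m pendant '[[[0,0,0],0],[[0,0,0],0],[[0,0,0],0],[[0,0,0],0],[[0,0,-4],0],[[0,0,-10],0],[[0,0,-30],0],[[0,0,-40],0]]' 40 20;  python3 - <<'E'
from h import *
snap('scene','s4'); crop('s4','s4c',350,130,130,140,5)
E
```

```text
time: 10.98
position: [0.4881, 0.3028, 0.0624]
tool_rot: [0.707, 0.707, 0.001, 0.0]
ft_force: [0.3, 0.1, -0.4]
grip_width: 0.0801
[0.48806172 0.30279003 0.06241477]
time: 11.98
position: [0.4866, 0.3023, 0.1459]
tool_rot: [0.707, 0.707, -0.001, -0.001]
ft_force: [1.0, 0.4, -1.6]
grip_width: 0.0533
```

View pics/s4c.png

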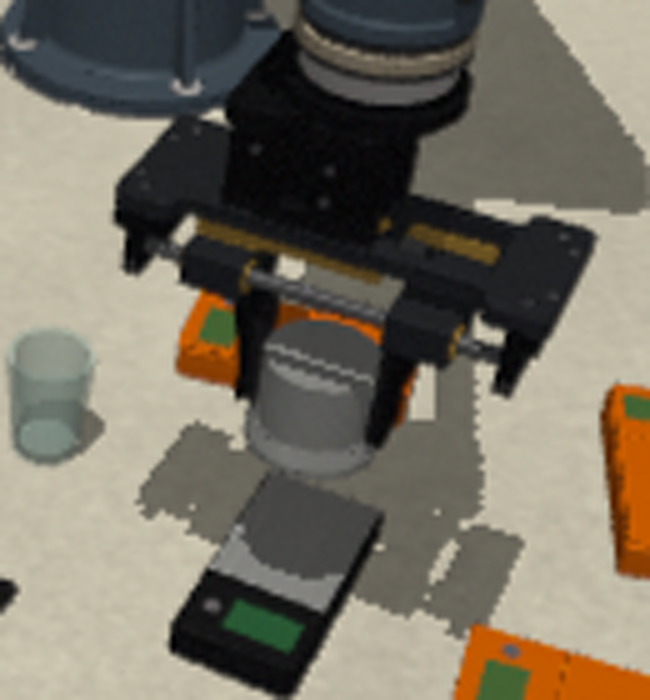

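The cup is held upright, and the scale stays put on the counter with display and plate visible. On to the coaster.

```bash
python3 -m pendant '[[[-20,0,-10],0],[[-45,1,0],0],[[-50,2,0],0],[[-50,2,0],0],[[-50,2,0],0],[[-50,2,0],0],[[-40,1,0],0],[[-10,0,0],0]]'; python3 -m pendant '[[[0,0,0],0],[[0,0,0],0]]'
```

```text
time: 13.02
position: [0.4963, -0.0153, 0.1552]
tool_rot: [0.709, 0.705, -0.001, -0.0]
ft_force: [-0.1, 0.8, -2.0]
grip_width: 0.0536
time: 13.28
position: [0.4964, -0.0115, 0.1554]
tool_rot: [0.707, 0.707, -0.0, -0.001]
ft_force: [-0.1, 0.3, -1.1]
grip_width: 0.0533
```

```bash
python3 -m pendant '[[[-2,0,25],0],[[0,0,35],0],[[0,0,25],0],[[0,0,15],0],[[0,0,6],0],[[0,0,3],0],[[0,0,1],0],[[0,0,0],0]]';python3 -m pendant '[[[0,0,1],0],[[0,0,0],0],[[0,0,0],0]]'; python3 -m pendant '[[[0,0,1],0],[[0,0,0],0]]'; python3 -m pendant '[[[0,0,1],0],[[0,0,0],0]]';
```

```text
time: 14.28
position: [0.4975, -0.0146, 0.0461]
tool_rot: [0.707, 0.707, 0.0, 0.001]
ft_force: [-0.7, -0.4, -1.2]
grip_width: 0.0537
time: 14.65
position: [0.4972, -0.0145, 0.0446]
tool_rot: [0.707, 0.707, 0.0, 0.0]
ft_force: [1.0, 1.4, -0.8]
grip_width: 0.0537
time: 14.9
position: [0.4971, -0.0144, 0.0435]
tool_rot: [0.707, 0.707, -0.0, -0.0]
ft_force: [-0.7, -0.3, -1.9]
grip_width: 0.0534
time: 15.15
position: [0.4971, -0.0144, 0.0425]
tool_rot: [0.707, 0.707, -0.0, -0.0]
ft_force: [0.3, -0.6, -1.6]
grip_width: 0.0535
```

```bash
python3 -m pendant '[[[0,0,1],0],[[0,0,0],0]]';python3 -m pendant '[[[0,0,1],0],[[0,0,0],0]]'; python3 - <<'E'
from h import *
snap('scene','s5'); crop('s5','s5c',220,110,160,130,5)
E
```

```text
time: 15.4
position: [0.4971, -0.0144, 0.0415]
tool_rot: [0.707, 0.707, -0.0, -0.0]
ft_force: [-0.2, -0.1, -1.2]
grip_width: 0.0535
time: 15.65
position: [0.4972, -0.0145, 0.0408]
tool_rot: [0.707, 0.707, 0.0, 0.0]
ft_force: [0.0, 0.4, 2.0]
grip_width: 0.0537
```

View pics/s5c.png

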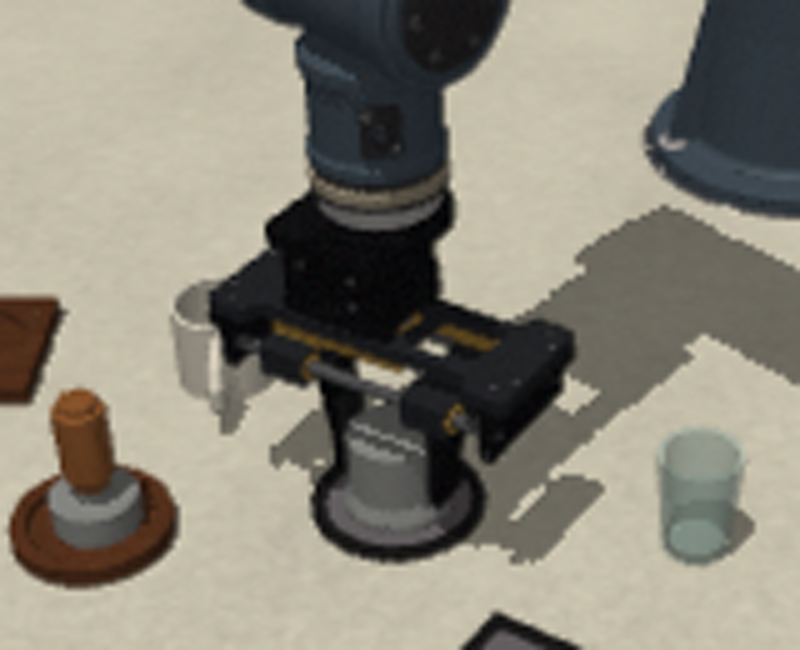

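The cup at (390,490) sits inside the coaster rim and the tamper stands in its well. Releasing, then on to the leveller.

```bash
python3 -m pendant '[[[0,0,0],0],[[0,0,0],0],[[0,0,0],0],[[0,0,-10],0],[[0,0,-35],0],[[0,0,-35],0],[[0,0,-20],0],[[0,0,0],0]]' 74; python3 -m pendant '[[[25,25,0],0],[[40,38,0],0],[[40,38,0],0],[[30,30,0],0],[[8,7,0],0],[[0,0,0],0],[[0,0,0],0]]'; python3 - <<'E'
from h import *
snap('wrist','w2'); 
E
```

```text
time: 16.7
position: [0.4982, -0.0147, 0.1425]
tool_rot: [0.707, 0.707, 0.001, 0.002]
ft_force: [0.2, 0.3, -1.0]
grip_width: 0.074
time: 17.58
position: [0.6337, 0.1273, 0.1399]
tool_rot: [0.708, 0.707, -0.001, -0.001]
ft_force: [-0.0, -0.0, -0.8]
grip_width: 0.0742
```

View pics/w2.png

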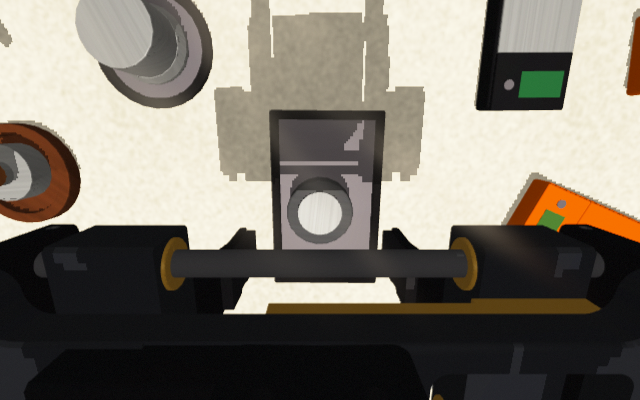

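The wrist view shows the leveller's top disc at about (320,212), midway between the fingers. The mat's near edge runs from (271,112) to (384,112), and the scale's display end is at the upper right, corner (562,108).

```bash
python3 - <<'E'
from h import *
print('lev',ray('w2',320,212,.035),'mat mid',ray('w2',327.5,112,.007),ray('w2',271,112,.007),ray('w2',384,112,.007))
print('scale top corners +x',ray('w2',565,106,.024),ray('w2',497,104,.024))
E
```

```text
lev [0.63678811 0.12886388 0.035     ] mat mid [0.55257902 0.13558805 0.007     ] [0.55253298 0.08546409 0.007     ] [0.55262504 0.18569134 0.007     ]
scale top corners +x [0.54892405 0.33153263 0.024     ] [0.54729736 0.27509191 0.024     ]
```

```bash
python3 -m pendant '[[[1,2,20],0],[[0,0,30],0],[[0,0,25],0],[[0,0,15],0],[[0,0,8],0],[[0,0,4],0],[[0,0,0],0],[[0,0,0],0]]'; python3 -m pendant '[[[0,0,2],0],[[0,0,0],0]]'
```

```text
time: 18.62
position: [0.6378, 0.1295, 0.0394]
tool_rot: [0.707, 0.707, 0.001, 0.001]
ft_force: [-0.7, 0.3, 0.9]
grip_width: 0.0744
time: 18.88
position: [0.6373, 0.1295, 0.0367]
tool_rot: [0.707, 0.707, 0.0, 0.0]
ft_force: [-1.1, 0.2, -0.1]
grip_width: 0.074
```

```bash
python3 -m pendant '[[[0,0,2],0],[[0,0,0],0]]'; python3 -m pendant '[[[0,0,0],0],[[0,0,0],0],[[0,0,0],0],[[0,0,-4],0],[[0,0,-15],0],[[0,0,-30],0],[[0,0,-40],0],[[0,0,-20],0]]' 40 30; python3 -m pendant '[[[0,0,-20],0],[[0,0,0],0]]'
```

```text
time: 19.12
position: [0.6371, 0.1294, 0.0344]
tool_rot: [0.707, 0.707, -0.0, -0.0]
ft_force: [-0.3, -0.4, 0.5]
grip_width: 0.0741
time: 20.12
position: [0.6384, 0.1296, 0.1469]
tool_rot: [0.707, 0.707, 0.002, 0.001]
ft_force: [-0.3, -0.1, -3.1]
grip_width: 0.0574
time: 20.38
position: [0.6385, 0.1296, 0.1662]
tool_rot: [0.707, 0.707, 0.002, 0.002]
ft_force: [0.5, 0.4, -3.5]
grip_width: 0.0572
```

```bash
python3 -m pendant '[[[-20,-5,0],0],[[-45,-10,0],0],[[-55,-15,0],0],[[-55,-15,0],0],[[-55,-15,0],0],[[-55,-15,0],0],[[-55,-15,0],0],[[-55,-15,0],0]]'; python3 -m pendant '[[[-45,-14,0],0],[[-15,-5,0],0],[[0,0,0],0],[[0,0,0],0]]'
```

```text
time: 21.38
position: [0.5296, -0.2676, 0.1623]
tool_rot: [0.708, 0.707, -0.0, -0.001]
ft_force: [1.3, 0.4, -3.8]
grip_width: 0.0574
time: 21.88
position: [0.5125, -0.3237, 0.163]
tool_rot: [0.707, 0.707, 0.0, -0.001]
ft_force: [-0.0, 0.0, -3.4]
grip_width: 0.0573
```

```bash
python3 -m pendant '[[[-4,3,20],0],[[0,0,35],0],[[0,0,30],0],[[0,0,18],0],[[0,0,8],0],[[0,0,4],0],[[0,0,0],0],[[0,0,0],0]]'; python3 - <<'E'
from h import *
snap('scene','s6'); crop('s6','s6c',160,100,130,130,5)
E
```

```text
time: 22.88
position: [0.5164, -0.33, 0.0495]
tool_rot: [0.707, 0.707, 0.0, 0.001]
ft_force: [-0.0, 0.0, -2.7]
grip_width: 0.0572
```

View pics/s6c.png

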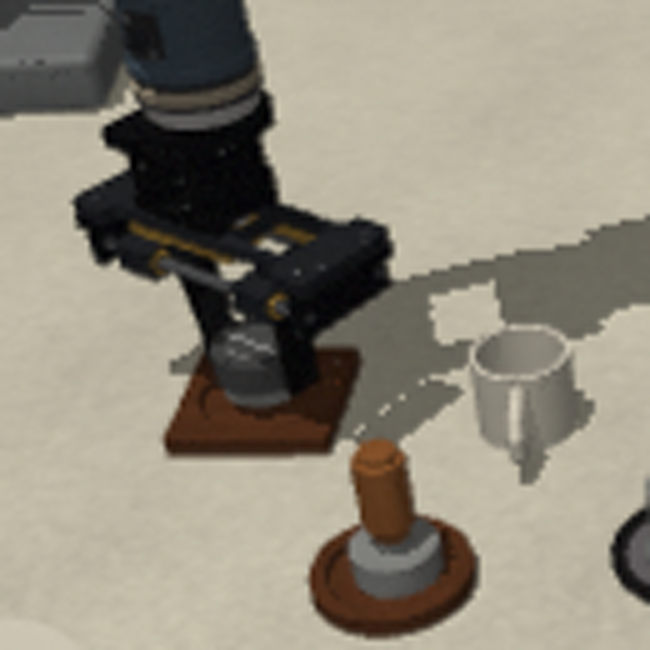

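The leveller at (252,370) hovers over the square stand's well, and the tamper stands in its place. Lowering.

```bash
python3 -m pendant '[[[1,0,4],0],[[0,0,2],0],[[0,0,1],0],[[0,0,1],0],[[0,0,1],0],[[0,0,0],0],[[0,0,0],0]]'; python3 -m pendant '[[[0,0,1],0],[[0,0,0],0]]'; python3 -m pendant '[[[0,0,1],0],[[0,0,0],0]]'
```

```text
time: 23.8
position: [0.5159, -0.3285, 0.0396]
tool_rot: [0.707, 0.707, -0.0, 0.0]
ft_force: [0.9, -0.0, -3.0]
grip_width: 0.0573
time: 24.05
position: [0.516, -0.3285, 0.0395]
tool_rot: [0.707, 0.707, -0.0, 0.0]
ft_force: [-1.7, 1.4, 5.0]
grip_width: 0.0573
time: 24.3
position: [0.516, -0.3285, 0.0395]
tool_rot: [0.707, 0.707, -0.0, 0.0]
ft_force: [-2.8, 2.9, 10.8]
grip_width: 0.0574
```

```bash
python3 -m pendant '[[[0,0,-1],0],[[0,0,0],0],[[0,0,0],0],[[0,0,-10],0],[[0,0,-35],0],[[0,0,-45],0],[[0,0,-40],0],[[0,0,0],0]]' 74; python3 -m pendant '[[[25,0,0],0],[[45,-2,0],0],[[60,-3,0],0],[[60,-3,0],0],[[60,-3,0],0],[[60,-3,0],0],[[60,-3,0],0],[[60,-3,0],0]]' 82; python3 -m pendant '[[[60,-3,0],0],[[60,-3,0],0],[[50,-3,0],0],[[30,-3,0],0],[[0,0,0],0],[[0,0,0],0]]'
```

```text
time: 25.3
position: [0.5179, -0.3302, 0.1729]
tool_rot: [0.707, 0.707, 0.0, 0.005]
ft_force: [-0.1, -0.2, -1.1]
grip_width: 0.0742
time: 26.3
position: [0.4934, 0.1045, 0.1671]
tool_rot: [0.707, 0.707, -0.001, -0.002]
ft_force: [1.7, 0.3, -0.2]
grip_width: 0.0819
time: 27.05
position: [0.4826, 0.3011, 0.1674]
tool_rot: [0.707, 0.707, -0.002, -0.001]
ft_force: [0.5, -0.1, -0.2]
grip_width: 0.0818
```

```bash
python3 -m pendant '[[[0,1,25],0],[[0,0,40],0],[[0,0,35],0],[[0,0,20],0],[[0,0,10],0],[[0,0,4],0],[[0,0,0],0],[[0,0,0],0]]'; python3 - <<'E'
from h import *
snap('scene','s7'); crop('s7','s7c',350,130,130,140,5)
E
```

```text
time: 28.05
position: [0.4859, 0.3017, 0.0354]
tool_rot: [0.707, 0.707, 0.001, 0.0]
ft_force: [-0.0, -0.5, -0.8]
grip_width: 0.082
```

View pics/s7c.png

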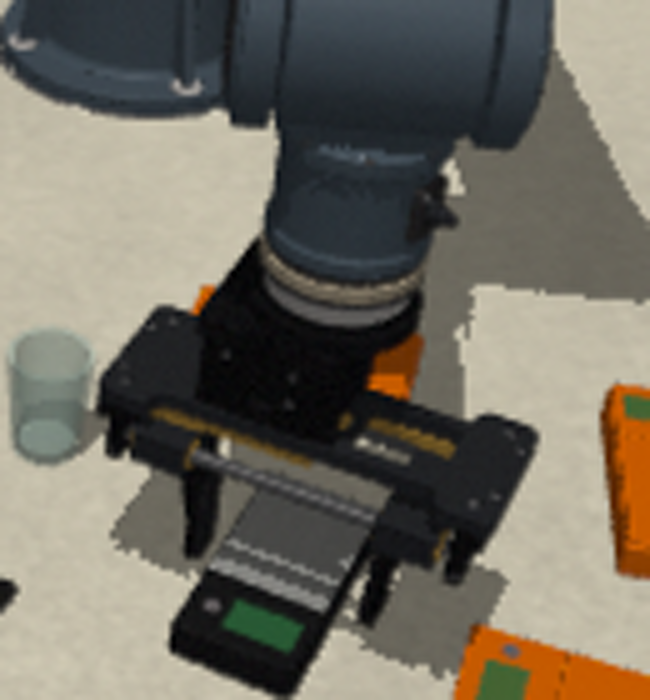

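The fingers at (200,530) and (372,590) straddle the scale. I'll lower, grip and lift.

```bash
python3 -m pendant '[[[0,-1,4],0],[[0,0,2],0],[[0,0,0],0],[[0,0,0],0]]'; python3 -m pendant '[[[0,0,0],0],[[0,0,0],0],[[0,0,0],0],[[0,0,0],0],[[0,0,-3],0],[[0,0,-10],0],[[0,0,-25],0],[[0,0,-30],0]]' 50 40; python3 -m pendant '[[[0,0,-20],0],[[0,0,0],0],[[0,0,0],0]]'; python3 - <<'E'
from h import *
snap('scene','s8'); crop('s8','s8c',350,130,130,140,5)
E
```

```text
time: 28.6
position: [0.4844, 0.3016, 0.0285]
tool_rot: [0.707, 0.707, -0.0, 0.0]
ft_force: [-0.5, 0.3, -0.4]
grip_width: 0.0818
time: 29.6
position: [0.484, 0.3015, 0.0973]
tool_rot: [0.707, 0.707, -0.0, -0.0]
ft_force: [0.1, -1.0, -2.3]
grip_width: 0.0639
time: 29.98
position: [0.4839, 0.3014, 0.1162]
tool_rot: [0.707, 0.707, -0.0, -0.0]
ft_force: [0.2, 0.2, -2.0]
grip_width: 0.0637
```

View pics/s8c.png

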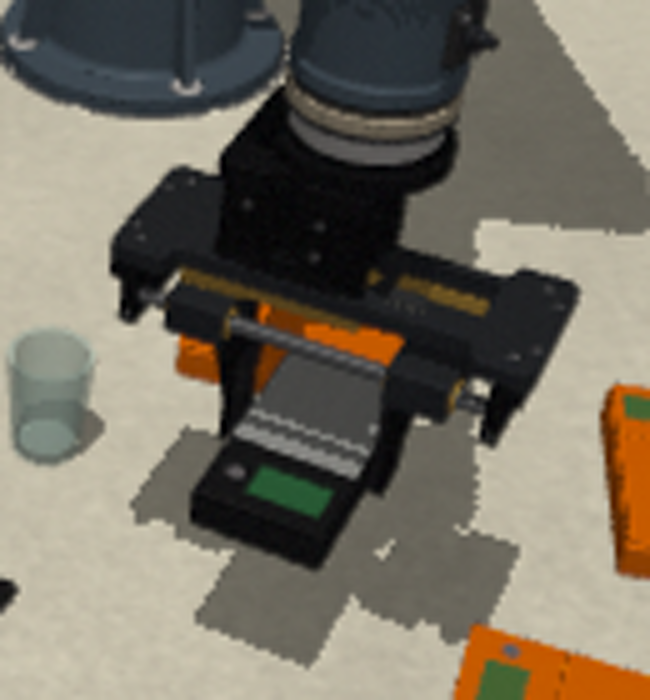

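The scale is held level. Moving to the mat centre at (0.633, 0.135). That was picture 16, so from here I'll check by numbers.

```bash
python3 -m pendant '[[[-15,15,0],0],[[-30,28,0],0],[[-40,36,0],0],[[-40,36,0],0],[[-30,26,0],0],[[-11,9,0],0],[[0,0,0],0],[[0,0,0],0]]'; python3 - <<'E'
from h import *
from scipy.spatial.transform import Rotation as R
o=robot.get_obs(); print(o['position'],R.from_quat(o['tool_rot']).as_matrix()[:,0])
E
```

```text
time: 31.02
position: [0.6327, 0.1364, 0.116]
tool_rot: [0.707, 0.707, -0.001, -0.001]
ft_force: [-1.2, 1.1, -1.6]
grip_width: 0.0639
[0.63270806 0.13638422 0.11596251] [-1.23309456e-04  9.99999932e-01  3.47997735e-04]
```

```bash
python3 -m pendant '[[[-1,0,20],0],[[0,0,28],0],[[0,0,20],0],[[0,0,8],0],[[0,0,3],0],[[0,0,1],0],[[0,0,0],0],[[0,0,0],0]]'; python3 -m pendant '[[[0,0,1],0],[[0,0,1],0],[[0,0,0],0],[[0,0,0],0]]'
```

```text
time: 32.02
position: [0.6347, 0.1344, 0.0372]
tool_rot: [0.707, 0.707, 0.0, 0.0]
ft_force: [-0.1, 0.3, -1.9]
grip_width: 0.0634
time: 32.52
position: [0.6342, 0.1344, 0.0345]
tool_rot: [0.707, 0.707, -0.0, -0.0]
ft_force: [-1.1, -0.5, -1.7]
grip_width: 0.0633
```

```bash
python3 -m pendant '[[[0,0,1],0],[[0,0,1],0],[[0,0,0],0]]'; python3 -m pendant '[[[0,0,1],0],[[0,0,0],0],[[0,0,0],0]]'; python3 -m pendant '[[[0,0,1],0],[[0,0,0],0],[[0,0,0],0]]'
```

```text
time: 32.9
position: [0.6341, 0.1344, 0.0324]
tool_rot: [0.707, 0.707, -0.0, -0.0]
ft_force: [-0.3, 0.0, -0.9]
grip_width: 0.0635
time: 33.28
position: [0.6344, 0.1345, 0.0316]
tool_rot: [0.707, 0.707, 0.0, 0.0]
ft_force: [-0.2, -0.5, -0.8]
grip_width: 0.0635
time: 33.65
position: [0.6344, 0.1345, 0.0316]
tool_rot: [0.707, 0.707, 0.0, 0.0]
ft_force: [-1.5, 0.9, 5.0]
grip_width: 0.0636
```

Contact came at the expected height (0.0316). I'll release, retreat clear, then measure everything in the top and scene images.

```bash
python3 -m pendant '[[[0,0,0],0],[[0,0,0],0],[[0,0,0],0],[[0,0,0],0],[[0,0,-15],0],[[0,0,-40],0],[[0,0,-50],0],[[0,0,-40],0]]' 80; python3 -m pendant '[[[40,-20,0],0],[[55,-35,0],0],[[55,-40,0],0],[[55,-40,0],0],[[55,-40,0],0],[[55,-40,0],0],[[55,-40,0],0],[[30,-20,0],0]]'
python3 - <<'E'
from h import *
np.set_printoptions(precision=4,suppress=True)
snap('top','te'); snap('scene','se')
im=cv2.imread('pics/te.png'); a=cv2.imread('pics/top0.png')
# scale plate + mat: print gray row/col profiles
g=cv2.cvtColor(im,cv2.COLOR_BGR2GRAY)
u,v=proj('te',[.633,.135,.027]); print('mat px',u,v)
print('row',g[int(v),258:314]); print('col',g[120:196,int(u)])
hsv=cv2.cvtColor(im,cv2.COLOR_BGR2HSV)
m=cv2.inRange(hsv,(50,80,30),(80,255,255)); n,l,s,c=cv2.connectedComponentsWithStats(m)
for i in range(1,n):
    if s[i,4]>15: print('green',c[i],s[i,4])
for n_,x,y in(('glass',279,230),('mug',404,225)):
    d=cv2.absdiff(im,a)[y-28:y+28,x-28:x+28]; print(n_,d.mean(),d.max())
E
```

```text
time: 34.65
position: [0.6348, 0.1345, 0.1787]
tool_rot: [0.707, 0.707, 0.001, 0.001]
ft_force: [0.1, -0.1, 0.2]
grip_width: 0.08
time: 35.65
position: [0.3748, 0.5125, 0.1768]
tool_rot: [0.706, 0.708, 0.001, -0.0]
ft_force: [0.4, -1.5, 0.1]
grip_width: 0.0798
mat px 283.6974350573647 155.57189899529794
row [152 153 151 152 153 152 124  64  19  22  67  85  83  66  67 103 125 126
 128 125 129 125 127 128 129 129 127 131 131 128 125 127 127 134 130 131
 128  77  32  69  87  80  67  33  15  48 126 148 144 149 150 148 146 143
 144 153]
col [156 152 154 153 150 151 138  80  27  13  33  45  28  21  38  64  66  71
  73  75  76  65  41  23  21  18  31  68 121 128 127 126 129 131 127 129
 130 124 125 126 127 125 121 127 125 127 124 126 126 124 121 124 120 124
 123 122 122 126 112  40   3  15  27  51  80  73  41  18   6  50 102 149
 152 144 154 150]
green [280.26 138.14] 100
green [207.6667 147.963 ] 27
green [173.8276 202.931 ] 29
green [258.2941 275.6176] 34
green [164.3182 297.6364] 66
glass 4.9718324829931975 17
mug 4.8989158163265305 15
```

```bash
python3 - <<'E'
from h import *
np.set_printoptions(precision=4,suppress=True)
for f in('te','se'):
    im=cv2.imread(f'pics/{f}.png'); hsv=cv2.cvtColor(im,cv2.COLOR_BGR2HSV)
    for n,X,z,lo,hi,k in(('lev disc',[.516,-.328],.040,(0,0,90),(180,70,255),9 if f=='te' else 7),('cup top',[.496,-.0135],.053,(0,0,105),(180,60,255),14 if f=='te' else 12),('tamper top',[.603,-.145],.091,(0,80,75),(20,255,255),10)):
        p=proj(f,[*X,z]); u,v=p.round().astype(int)
        m=cv2.inRange(hsv[v-k-4:v+k+5,u-k-4:u+k+5],lo,hi)
        q=cv2.moments(m,True); c=np.array([q['m10'],q['m01']])/max(q['m00'],1)+[u-k-4,v-k-4]
        print(f,n,'exp px',p,'found',c,q['m00'],'world',ray(f,*c,z))
    if f=='te':
        g=hsv[...,2]
        for X,z in(([.496,-.0135],.053),([.516,-.328],.04)):
            u,v=proj(f,[*X,z]).round().astype(int); print(u,v,g[v,u-24:u+25]); print(g[v-24:v+25,u])
E
```

```text
te lev disc exp px [463.1666 197.2228] found [464.0688 196.7312] 160.0 world [ 0.5173 -0.3304  0.04  ]
te cup top exp px [342.0961 205.0343] found [344.0016 201.0992] 625.0 world [ 0.5061 -0.0186  0.053 ]
te tamper top exp px [394.7803 159.9332] found [395.2688 160.3978] 93.0 world [ 0.6018 -0.1462  0.091 ]
342 205 [156 159 160 148  90  23  17  57  82  93  88  74  61  70 106 124 125 127
 123 125 122 120 122 122 124 121 115 117 122 119 118 120 120 115 105  95
  86  77  50  20  27  85 133 152 153 154 157 153 157]
[157 154 149 153 150 156 158 153 110  37   5  32  75  89 102 121 130 124
 126 120 123 123 123 117 124 123 121 120 118 116 118 116 117 116  94  47
  31  39  35  38  34  35  30  16  11  38  92 147 153]
463 197 [ 43  47  48  47  51  48  50  46  50  54  47  31  13  28  37  43  50  77
  97 109 109 105 106 105 108 109 109 104 104 107 104  85  55  41  34  36
  40  41  47  46  39  40  65 124 146 155 159 159 156]
[150 118  85  60  48  49  53  50  50  49  45  35  36  45  45  41  43  61
  93 109 109 104 109 106 108 104 105 102 104 101 106  97  77  48  42  35
  23  23  22  17  32  44  50  47  43  51  56  90 142]
se lev disc exp px [211.9782 170.2837] found [211.7491 164.8509] 275.0 world [ 0.4937 -0.3511  0.04  ]
se cup top exp px [298.9934 195.1064] found [298.7807 190.0634] 757.0 world [ 0.477  -0.0272  0.053 ]
se tamper top exp px [234.8567 189.5269] found [234.1685 194.4831] 178.0 world [ 0.6203 -0.1318  0.091 ]
```

The top view puts the leveller about 3 mm off centre, the tamper about 2 mm and the cup about 1 mm by its edge profile, with the scale inside the rim. The scene-view numbers disagree, by up to 33 mm, but those masks took in neighbouring grey and brown surfaces, and the top-view cup mask did the same. Handing in.

```bash
python3 -m pendant '[[[0,0,0],0],[[0,0,0],0]]'; python3 -c "
from rig import order; print(order.hand_in())"
```

```text
time: 36.0
position: [0.3781, 0.5091, 0.1759]
tool_rot: [0.708, 0.706, 0.0, 0.0]
ft_force: [0.8, 0.0, 0.1]
grip_width: 0.0798
the job is handed in; nothing more can be done
None
```

I moved all four tools to their places by about 36 s and handed the job in; no verdict was reported. The tamper is in the round stand, the cup on the coaster, the leveller in the square stand and the scale on the mat. Each was lowered until it touched its floor at the expected height, within about 1 mm, and then released, and the arm backed well clear.

**Last checks (top camera, by numbers because the picture limit was used up):**
- **Tamper:** about 2 mm off centre.
- **Leveller:** about 3 mm off centre.
- **Cup:** about 1 mm off centre, read from its edge profile.
- **Scale:** lies inside the mat rim, with grey floor visible on both long sides. Its lengthwise offset was only roughly read.
- **Glass and white cup:** unchanged from the first picture.

**Checks that disagreed:** a colour-mask check in the scene view put the cup, leveller and tamper about 23 to 33 mm off. The cup's mask in the top view also read about 11 mm off. I discounted these because the masks took in neighbouring surfaces of the same colour, but I did not confirm it with another picture. Final uprightness was not measured separately. The scene pictures showed the tamper and cup upright in their places, the leveller last seen level just above its well, and the scale level in the gripper before placing.

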